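# Lock the last stud of a tape feeder's service cover

## Robot

A 6-joint arm with a two-finger parallel gripper is mounted at the origin on the work surface. World frame = base frame: x ahead of the robot, y to its left, z up, the work surface at z = 0. Lengths are in m, angles in rad, forces in N, time in s.
With the tool pointing down it reaches from about 0.375 to 0.975 m from the base axis. Payload 3.8 kg.
Tool frame: the origin (TCP) lies at the very end of the fingers, on their centre line; the grasp point (between the pads) lies 19 mm behind it; z points along the fingers, y is the direction in which the jaws open and shut (so a half turn about z gives the same grasp; the last joint's range is limited). The gripper opens to 85 mm and grips with 20 to 120 N. Pads are 22 mm wide; open, the fingers measure 114 mm over their backs; the gripper's body (76 mm by 85 mm) begins 54 mm behind the grasp point. The pads swing forward as they close: fully open they stand 13 mm farther back than shut.
Start: joints at [1.217, 0.264, 1.604, -0, 1.274, -0.037], TCP at [0.21, 0.641, 0.231] pointing down, gripper open.
Joint ranges: [-2.63, 2.63], [-0.94, 2.18], [0.31, 2.57], [-1.31, 4.45], [0, 2.66], [-2.55, 2.55]. Speed limits (rad/s): [2.57, 2.57, 3.14, 3.14, 3.14, 3.14].

## Interface

Orientations are given as a rotation vector (axis times angle).
In Python, from workcell import read_state, read_camera, camera_info, finish_job gives the robot as it stands. The module is installed in compiled form; this text tells all that it offers.
- The arm moves only by the tool play_rows, never from a script. Its argument "motion" is a list of rows, each a list of 5 numbers: the shift along the tool's x, y, z in units of 1000 mm (1.0 is 1000 mm), then the turn about the tool's z in units of 2 pi rad (1.0 is 2 pi rad), then the finger opening in mm, from 0 to 85.4. A call has 1 to 5 rows; each row shifts and turns the commanded pose from where the row before left it, along the tool's axes as they then stand; what a row does not reach is not made up. A row lasts 1/8 s, in which the tool goes at most 62.5 mm and 10.7 degrees, less where a joint would pass 70% of its speed; a pose out of reach is approached as far as the arm can. A call with a number of a shift or a turn outside -1 to 1 is refused whole. A call with a gripper value outside its range is refused whole. The fingers move at their own pace and stop on an object; "squeeze" is the grip in N (left out, the last holds). Time passes only in rows, so rows that do not move let the fingers close. It gives the time, the measured TCP pose, the force and the opening at its end, in the units of the state.
- read_state(): the state, without advancing time (a new reading comes with each control period).
- read_camera(name): name is "scene" or "top" or "wrist"; returns the picture (480x640x3 uint8, red, green, blue); there is no depth.
- camera_info(name): a dict with "intrinsics" (3x3 intrinsics, pixels), "dist_coeffs" ([k1, k2, p1, p2, k3] as OpenCV has them; the pictures are not rectified), "pose" (4x4, takes a point from camera to world coordinates). Camera axes: x right, y down, z forward; pixel columns grow to the right and rows downward; lengths in m; the calibration is good to about 2 mm. A picture is of the moment at which its call begins: read the wrist's pose just before it. camera_info takes no time and is no camera call; for the wrist camera it gives the pose at the moment of the call.
- finish_job(): hands the job in, once; it reports no verdict.
The state is a dict: "time": time; "q": joint angles; "joint_vel": joint speeds; "joint_torque": joint torques, N m; "tool_pos": TCP position; "tcp_rot": TCP orientation; "wrist_force": force on the tool from outside, world axes, zero at the start; "torque": the same for the moment, N m; "width": opening from 0.0 (shut) to 1.0 (fully open).
Only numpy, scipy, OpenCV 4.12 (cv2) and the standard library are available. Lean on these libraries where they do the work, as an engineer would, in place of code of your own. Each camera call takes 0.05 s, during which the arm holds its last target. There are 200 camera calls.

## Task

One of the two slotted quarter-turn studs on the tape feeder's cover is still open (standing proud, slot towards the orange dots). Take the yellow key from its blue stand, push that stud in with the key, no harder than about 20 N, turn it clockwise about a quarter turn until it comes up against its stop, without forcing it, and let it spring up into its catch. Then put the key back upright in its stand, fully home, and leave the locked stud and everything else on the table as it is.

Things in the scene. Friction and masses are not known exactly. Their poses are not given: they have to be found in the camera images.
- key: upright key, 110 g. Origin: middle of the blade's lower edge; z up the shaft, x along the blade's width. Blade 24 mm wide (x), 4 mm thick (y), 2.8 mm over its lowest 2 mm; shaft 10 mm across; black guard 36 x 30 mm, z = 48 to 53 mm. A half turn about z looks and works the same
- key_handle (a point): middle of the key's yellow flat handle, 75.5 mm above the key's origin, axes as the key's. Handle 40 mm (x) by 14 mm (y), z = 53 to 98 mm of the key: grip it across its 14 mm, above the guard
- stand: fixed blue block 66 (x) x 58 (y) x 52 mm with an upright hole 30 (x) x 15 mm (y) right through. Origin: centre of the underside, z up. The key hangs in the hole, guard on the block's top, key origin 4 mm above the stand's origin, axes alike (or half a turn apart)
- machine: low grey bench-top tape feeder 260 (x) x 320 (y) x 75 mm, fixed; origin at the centre of its underside; aluminium service cover on top, its face 75 mm up; a tape roll stands at its +x end, up to 172 mm high
- loose_unit: the fastener still to be locked, with its stud. Origin: on its axis at the cover's face, z up. Black flange 58 mm across, 2 mm thick, with two orange dots on its x axis (slot points there when open) and two green dots on its y axis (slot points there when locked)
- loose_slot (a point): centre of the floor of the open stud's slot, moving with the stud; x along the slot, z up. Pale head 36 mm across; slot 6 mm wide, 5 mm deep, open at both ends, 1 mm lead-in at its top edges. With the stud up, floor 22.5 mm and rim 27.5 mm above the cover
- loose_press (a joint): push of the open stud, m: 0 is up. Spring: about 4 N at 0, 0.5 N more per mm. It can turn only below a depth of 5.5 to 14.5 mm (differs, to be felt); a solid stop lies 1.5 mm below that depth. Locked, it rests 4 mm above that depth, at 1.5 to 10.5 mm
- loose_turn (a joint): turn of the open stud, rad, clockwise from above: 0 open. Pressed, it turns easily until a stiff stop at 1.45 to 1.85 (differs, to be felt). Let up within 0.13 rad of the stop it springs up into the catch; let up earlier it stays down under the cam, not locked. The key has about 0.08 rad play each way in the slot
- done_unit: the same kind of fastener, already locked: head lower, slot towards the green dots. Origin as for loose_unit
- done_turn (a joint): turn of the locked stud, rad: near 1.57, locked
- carton_a: small taped carton 90 x 70 x 60 mm; bystander
- carton_b: flat taped carton 80 x 60 x 35 mm; bystander
- tape_roll: tan tape roll lying flat, 90 mm across, 25 mm high; bystander
- driver: ordinary red-handled screwdriver lying on the table, 180 mm long; bystander, not the tool for this job
- bin: open green parts bin 120 x 90 x 50 mm; bystander
- cup: white cup, 72 mm across, 85 mm high; bystander
- bar: black grip bar 120 x 22 x 16 mm; bystander
There are look-alikes about, which are no part of the job. Several things have the shape of the stand; the one meant has the colours described above.

How it is judged:
By the outcome, as a careful person would: the job done as asked, in the order asked, and still so for the second after the job is handed in, with the robot touching nothing.
It also fails if it takes over 72 s, if anything falls off the work surface, if the arm or the gripper's body presses on something with over 40 N, if the wrist force passes 120 N, or if a joint passes its speed limit or range.

## Working session

There is one attempt and no reset: what is moved stays moved. The work goes in short steps, Python scripts to look and compute and a tool call to move; the robot and the scene stay as the last step left them, time stands still between calls to the robot, and variables do not carry over. Pictures are saved under pics/ and viewed, about 8 in all and at most 12, crops included, and the job is handed in when it is done.

Besides the shell and the picture viewer there is one more tool, called after "Emit:" as name(argument=value, ...) on one line, values as JSON. play_rows: Moves the arm, as the interface text tells. Shifts and turns lie within -1 to 1; 1 stands for 1000 mm of shift or 2 pi rad of turn. Its arguments: {"type":"object","properties":{"motion":{"type":"array","items":{"type":"array","items":{"type":"number"}}},"squeeze":{"type":"number"}},"required":["motion"]}

```bash
mkdir -p pics; cat > h.py <<'E'
import numpy as np, cv2
from workcell import read_state, read_camera, camera_info, finish_job
def snap(name,fn,box=None,size=None):
    ci=camera_info(name); im=read_camera(name)
    np.savez('pics/'+fn+'.npz',im=im,K=ci['intrinsics'],d=ci['dist_coeffs'],T=ci['pose'])
    o=im[...,::-1]
    if box: o=o[box[1]:box[3],box[0]:box[2]]
    if size: o=cv2.resize(o,size,interpolation=cv2.INTER_CUBIC)
    cv2.imwrite('pics/'+fn+'.png',o)
def px2w(fn,uv,z):
    f=np.load('pics/'+fn+'.npz'); K,d,T=f['K'],f['d'],f['T']
    p=cv2.undistortPoints(np.array(uv,float).reshape(-1,1,2),K,d).reshape(-1,2)
    r=np.c_[p,np.ones(len(p))]@T[:3,:3].T; o=T[:3,3]
    return o+r*((np.broadcast_to(z,len(p))-o[2])/r[:,2])[:,None]
def w2px(fn,X):
    f=np.load('pics/'+fn+'.npz'); Ti=np.linalg.inv(f['T'])
    return cv2.projectPoints(np.array(X,float).reshape(-1,3),cv2.Rodrigues(Ti[:3,:3])[0],Ti[:3,3],f['K'],f['d'])[0].reshape(-1,2)
E
python3 - <<'E'
from h import *
snap('top','t1'); snap('scene','s1')
a=cv2.imread('pics/t1.png');b=cv2.imread('pics/s1.png')
s=read_state();print(s)
for n in('top','scene','wrist'): print(camera_info(n))
E
```

```text
{'time': 0.1, 'q': array([ 1.21711804e+00,  2.64723184e-01,  1.60526280e+00,  5.19259956e-06,
        1.27367795e+00, -3.69138142e-02]), 'joint_vel': array([ 0.00110277, -0.00150697, -0.00309375,  0.00053477,  0.00165752,
        0.00184064]), 'joint_torque': array([ 5.71923993e-04, -5.16703498e+01, -3.68592525e+01, -6.84127417e-05,
        6.15999030e-03, -4.16025955e-05]), 'tool_pos': array([0.21003664, 0.64079017, 0.23004224]), 'tcp_rot': array([-0.49543277, -3.10186793,  0.00318978]), 'wrist_force': array([ 0.21018732,  0.40234672, -0.01654399]), 'torque': array([ 0.00044255, -0.04445121, -0.00967784]), 'width': 0.9978561331160138}
{'intrinsics': array([[620.66985781,   0.        , 315.85315043],
       [  0.        , 620.66985781, 242.81676915],
       [  0.        ,   0.        ,   1.        ]]), 'dist_coeffs': array([-0.02516934,  0.        ,  0.        ,  0.        ,  0.        ]), 'pose': array([[-0.02780717, -0.99380203,  0.10763032,  0.36917405],
       [-0.99949202,  0.0259649 , -0.01848053, -0.00832433],
       [ 0.01557138, -0.10808954, -0.99401921,  1.83368056],
      
[... 367 characters left out ...]
1.02927453],
       [ 0.53932498, -0.64833893,  0.53738738, -0.74307294],
       [-0.01170324, -0.64386237, -0.76505182,  1.14537659],
       [ 0.        ,  0.        ,  0.        ,  1.        ]])}
{'intrinsics': array([[331.84623621,   0.        , 316.66420049],
       [  0.        , 331.84623621, 237.51789221],
       [  0.        ,   0.        ,   1.        ]]), 'dist_coeffs': array([0.0185409, 0.       , 0.       , 0.       , 0.       ]), 'pose': array([[ 0.31061705,  0.91225359,  0.26704014,  0.14226971],
       [ 0.95053428, -0.29773028, -0.08855089,  0.66224612],
       [-0.00127493,  0.28133623, -0.95960841,  0.37305209],
       [ 0.        ,  0.        ,  0.        ,  1.        ]])}
```

View pics/t1.png

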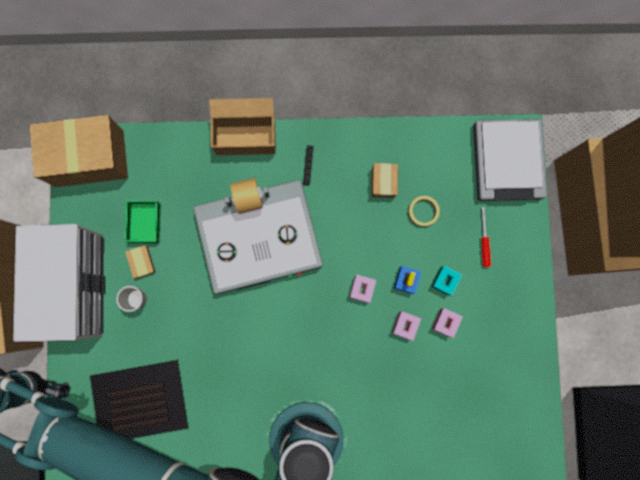

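View pics/s1.png

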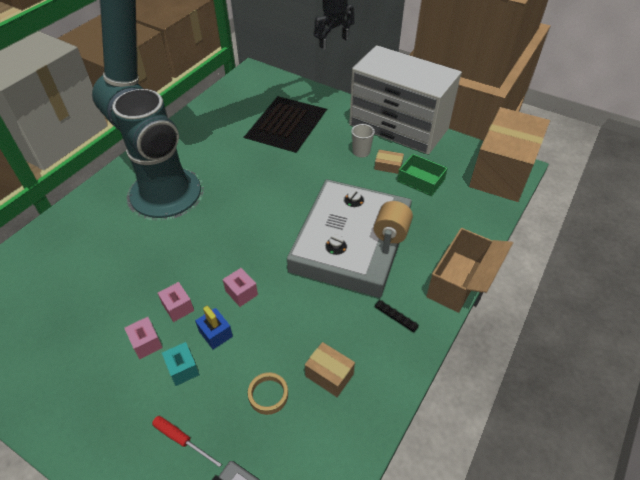

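Top view: the blue stand with the yellow key is at (407,280). Look-alikes are teal (447,281) and pink (363,289), (407,326) and (448,323). The two studs are at (227,252) and (287,234). I'll check the choice in close crops, all in one picture.

```bash
python3 - <<'E'
from h import *
t=cv2.imread('pics/t1.png');s=cv2.imread('pics/s1.png')
c=lambda im,x,y,r=25:cv2.resize(im[y-r:y+r,x-r:x+r],(300,300),interpolation=cv2.INTER_CUBIC)
o=np.vstack([np.hstack([c(t,227,252),c(t,287,234),]),np.hstack([c(t,407,280),c(s,354,198)])])
o=cv2.resize(o,(600,600))
o=np.hstack([o,np.vstack([cv2.resize(c(s,336,245),(200,200)),cv2.resize(c(s,213,325),(200,200)),np.zeros((200,200,3),np.uint8)])])
cv2.imwrite('pics/c1.png',o)
print(px2w('t1',[(227,252),(287,234)],.095), px2w('t1',[(411,279),(407,280)],[.102,.052]))
E
```

```text
[[0.53801794 0.20958833 0.095     ]
 [0.58456627 0.04002097 0.095     ]] [[ 0.44793694 -0.30382024  0.102     ]
 [ 0.44765407 -0.3006777   0.052     ]]
```

View pics/c1.png

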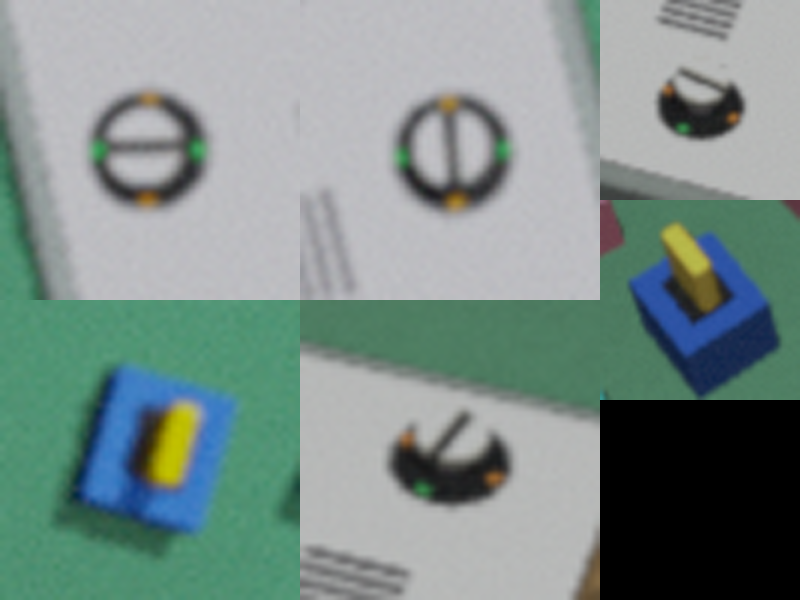

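The top crops show the open stud is the right one at (287,234): its slot points to the orange dots. The left stud (227,252) has its slot towards green, so it's locked. The key is in the blue stand at (407,280). I'll go above it now.

Emit:
play_rows(motion=[[-0.045,-0.042,0,0,85],[-0.045,-0.042,0,0,85],[-0.045,-0.042,0,0,85],[-0.045,-0.042,0,0,85],[-0.045,-0.042,0,0,85]])

```text
time: 0.72
tool_pos: [0.359, 0.3698, 0.2309]
tcp_rot: [-0.495, -3.102, 0.001]
wrist_force: [1.0, 0.0, 0.3]
width: 0.997
```

Emit:
play_rows(motion=[[-0.045,-0.042,0,0,85],[-0.045,-0.042,0,0,85],[-0.045,-0.042,0,0,85],[-0.045,-0.042,0,0,85],[-0.014,-0.055,0,0,85]])

```text
time: 1.35
tool_pos: [0.475, 0.0973, 0.2311]
tcp_rot: [0.497, 3.101, -0.0]
wrist_force: [0.0, -0.5, -1.2]
width: 0.994
```

Emit:
play_rows(motion=[[-0.014,-0.055,0,0,85],[-0.014,-0.055,0,0,85],[-0.014,-0.055,0,0,85],[-0.014,-0.055,0,0,85],[-0.014,-0.055,0,0,85]])

```text
time: 1.98
tool_pos: [0.4537, -0.1854, 0.2311]
tcp_rot: [-0.496, -3.102, -0.0]
wrist_force: [0.9, 1.0, 0.7]
width: 0.994
```

Emit:
play_rows(motion=[[-0.014,-0.055,0,0,85],[-0.014,-0.055,0,0,85],[0,0,0,0,85],[0,0,0,0,85]])

```text
time: 2.48
tool_pos: [0.4462, -0.2965, 0.2306]
tcp_rot: [-0.497, -3.101, -0.002]
wrist_force: [0.9, 0.3, -0.2]
width: 0.998
```

```bash
python3 - <<'E'
from h import *
s=read_state();print(s['time'],s['q'],s['tool_pos'],s['tcp_rot'])
snap('wrist','w1')
E
```

```text
2.475 [-6.33375850e-01  1.58357174e-03  1.90045824e+00  6.00902263e-04
  1.24122763e+00 -1.88652019e+00] [ 0.44623811 -0.29653448  0.23063585] [-4.96978763e-01 -3.10078612e+00 -1.99692285e-03]
```

View pics/w1.png

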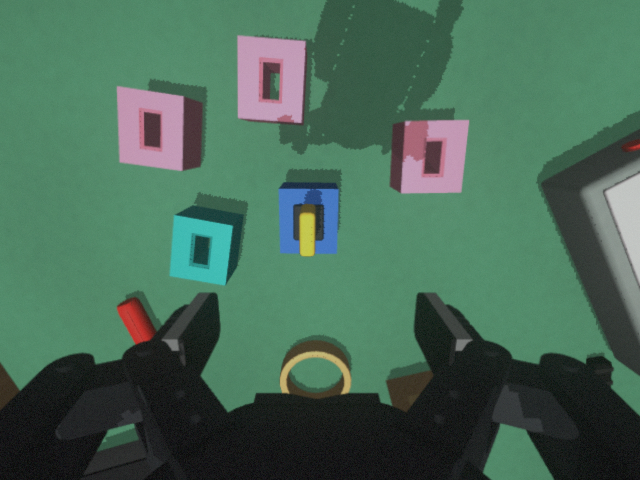

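The wrist view shows the blue stand at (308,220), with its yellow handle from about (307,207) to (307,255). The fingertips are near (205,300) and (430,300). I'll measure by colour.

```bash
cat >> h.py <<'E'
def blobs(fn,lo,hi,box,amin=20):
    im=np.load('pics/'+fn+'.npz')['im']; hsv=cv2.cvtColor(im,cv2.COLOR_RGB2HSV)
    m=cv2.inRange(hsv,np.array(lo),np.array(hi)); k=np.zeros_like(m); k[box[1]:box[3],box[0]:box[2]]=1; m*=k
    n,l,st,c=cv2.connectedComponentsWithStats(m)
    return m,[(c[i],st[i]) for i in range(1,n) if st[i][4]>=amin]
E
python3 - <<'E'
from h import *
m,b=blobs('w1',(105,120,150),(125,255,255),(260,160,360,280)); print(b)
pts=cv2.findNonZero(m); r=cv2.minAreaRect(pts); print(r)
w=px2w('w1',cv2.boxPoints(r),.052); print(w,w.mean(0))
m,b=blobs('w1',(22,120,60),(35,255,255),(260,160,360,280)); print(b)
r=cv2.minAreaRect(cv2.findNonZero(m)); print(r,cv2.boxPoints(r))
im=np.load('pics/w1.npz')['im']; print(im[200:262:3,307].tolist())
# predicted key handle top/bottom given stand centre & yaw
for yaw in (-16.,-18.):
  c=w.mean(0); u=np.array([np.cos(np.deg2rad(yaw)),np.sin(np.deg2rad(yaw)),0]);v=np.array([-u[1],u[0],0])
  X=[c+20*1e-3*a*u+7e-3*b*v+[0,0,.05] for a,b in((-1,-1),(-1,1),(1,1),(1,-1))]
  print(w2px('w1',X))
E
```

```text
[(array([288.77522124, 217.38584071]), array([ 279,  189,   31,   64, 1130], dtype=int32)), (array([328.82803181, 221.28727634]), array([ 316,  189,   22,   64, 1006], dtype=int32))]
((307.9999694824219, 220.49998474121094), (57.99999237060547, 62.99999237060547), -0.0)
[[ 0.47051757 -0.34553732  0.052     ]
 [ 0.41003258 -0.32353911  0.052     ]
 [ 0.42753019 -0.27019956  0.052     ]
 [ 0.48903388 -0.28919769  0.052     ]] [ 0.44927856 -0.30711842  0.052     ]
[(array([306.89812332, 231.01608579]), array([299, 205,  17,  51, 746], dtype=int32))]
((307.0, 230.0), (50.0, 16.0), 90.0) [[299. 205.]
 [315. 205.]
 [315. 255.]
 [299. 255.]]
[[42, 73, 128], [53, 72, 103], [84, 77, 44], [88, 81, 45], [126, 110, 50], [197, 195, 73], [196, 200, 77], [197, 202, 79], [195, 200, 79], [197, 200, 80], [195, 198, 76], [193, 197, 76], [195, 200, 79], [195, 200, 79], [194, 199, 76], [194, 199, 77], [195, 202, 80], [195, 198, 75], [198, 201, 76], [89, 141, 106], [84, 142, 109]]
[[297.15795862 212.33576401]
 [313.92871407 211.71129119]
 [315.76887812 256.94375553]
 [299.65013869 257.52709988]]
[[297.98403798 212.03152207]
 [314.77213036 211.98204462]
 [314.97050177 257.2252135 ]
 [298.83617492 257.27745103]]
```

Emit:
play_rows(motion=[[-0.006,-0.009,0.04,0,85],[0,0,0.04,0,85],[0,0,0.04,0,85],[0,0,0.03,0,60],[0,0,0.017,0,50]], squeeze=80)

```text
time: 3.15
tool_pos: [0.449, -0.305, 0.0625]
tcp_rot: [-0.492, -3.1, -0.002]
wrist_force: [-0.1, 0.3, -0.4]
width: 0.602
```

Emit:
play_rows(motion=[[0,0,0,0,50],[0,0,0,0,30],[0,0,0,0,0],[0,0,0,0,0],[0,0,0,0,0]])

```text
time: 3.78
tool_pos: [0.4509, -0.3083, 0.0661]
tcp_rot: [0.495, 3.099, -0.002]
wrist_force: [1.0, 1.0, 6.6]
width: 0.152
```

Emit:
play_rows(motion=[[0,0,0,0,0],[0,0,0,0,0]])

```text
time: 4.03
tool_pos: [0.4509, -0.3083, 0.0661]
tcp_rot: [0.495, 3.099, -0.002]
wrist_force: [0.5, 1.7, 6.8]
width: 0.154
```

Emit:
play_rows(motion=[[0,0,-0.004,0,0],[0,0,-0.02,0,0],[0,0,-0.04,0,0],[0,0,-0.04,0,0],[0,0,-0.04,0,0]])

```text
time: 4.65
tool_pos: [0.449, -0.3071, 0.2091]
tcp_rot: [-0.496, -3.101, -0.001]
wrist_force: [-0.2, 0.3, -0.8]
width: 0.151
```

Emit:
play_rows(motion=[[0.002,0.02,0,0,0],[0.004,0.04,0,0,0],[0.004,0.045,0,0,0],[0.004,0.045,0,0,0],[0.004,0.045,0,0,0]])

```text
time: 5.28
tool_pos: [0.492, -0.1141, 0.2063]
tcp_rot: [-0.495, -3.099, -0.001]
wrist_force: [0.8, -0.4, -0.5]
width: 0.151
```

Emit:
play_rows(motion=[[0.004,0.045,0,0,0],[0.004,0.045,0,0,0],[0.004,0.045,0,0,0],[0.002,0.025,0,-0.01,0],[0,0,0,-0.02,0]])

```text
time: 5.9
tool_pos: [0.5284, 0.0426, 0.2061]
tcp_rot: [-0.19, -3.132, -0.001]
wrist_force: [0.5, -0.2, -1.1]
width: 0.154
```

Emit:
play_rows(motion=[[0,0,0,-0.02,0],[0,0,0,-0.01,0],[0,0,0,0,0],[0,0,0,0,0]])

```text
time: 6.4
tool_pos: [0.529, 0.0402, 0.2072]
tcp_rot: [0.093, -3.138, -0.0]
wrist_force: [0.6, 0.8, -2.0]
width: 0.153
```

```bash
python3 - <<'E'
from h import *
s=read_state();print(s['time'],s['q'],s['tool_pos'],s['tcp_rot'],s['wrist_force'],s['width'])
snap('wrist','w2')
print(w2px('w2',[[.585,.04,.1025],[.585,.04,.0975]]))
E
```

```text
6.4 [ 2.88967531e-02  8.31580340e-03  1.93778644e+00  7.64563819e-05
  1.19730056e+00 -1.60128861e+00] [0.52896366 0.04022475 0.20723565] [ 9.31767543e-02 -3.13839970e+00 -1.13980527e-04] [ 0.62924539  0.81231935 -1.96147196] 0.15325328767356475
[[313.31658543 301.49907447]
 [313.37118874 298.72230663]]
```

View pics/w2.png

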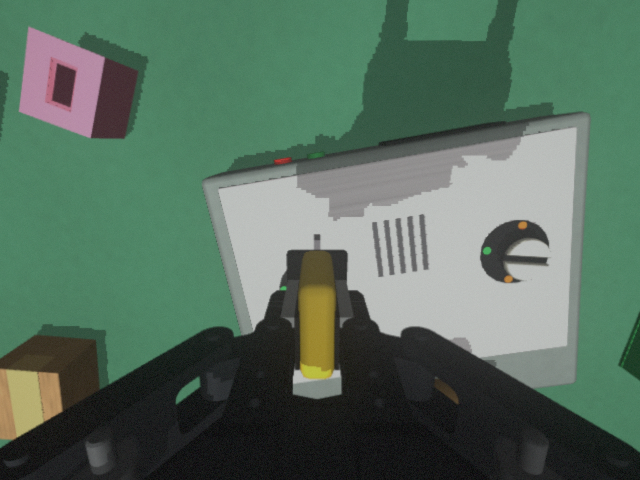

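The wrist view shows the key in the gripper, handle at (317,310) and blade tip at (317,240). It hides the open stud, and the locked stud is at (525,250). I'll sidestep so the open stud comes into view.

Emit:
play_rows(motion=[[-0.013,-0.041,0,0,0],[-0.013,-0.041,0,0,0],[0,0,0,0,0],[0,0,0,0,0]])

```text
time: 6.95
tool_pos: [0.5603, -0.0402, 0.2079]
tcp_rot: [0.093, -3.139, -0.001]
wrist_force: [0.8, -0.3, -0.2]
width: 0.15
```

```bash
python3 - <<'E'
from h import *
s=read_state();print(s['time'],s['tool_pos'],s['tcp_rot'])
snap('wrist','w3',(220,150,520,375),(800,600))
print(w2px('w3',[[.585,.04,.1025]]))
for nm,lo,hi in (('or',(10,130,120),(22,255,255)),('gr',(50,120,120),(75,255,255))):
  print(nm,[(c.round(1),st[4]) for c,st in blobs('w3',lo,hi,(340,180,520,360),8)[1]])
E
```

```text
6.95 [ 0.56029908 -0.0401751   0.2079021 ] [ 9.25637678e-02 -3.13928950e+00 -1.10325209e-03]
[[415.46729536 271.12906101]]
or [(array([407.4, 234.2]), np.int32(48))]
gr [(array([376.7, 261.1]), np.int32(43)), (array([434.7, 260.9]), np.int32(15))]
```

View pics/w3.png

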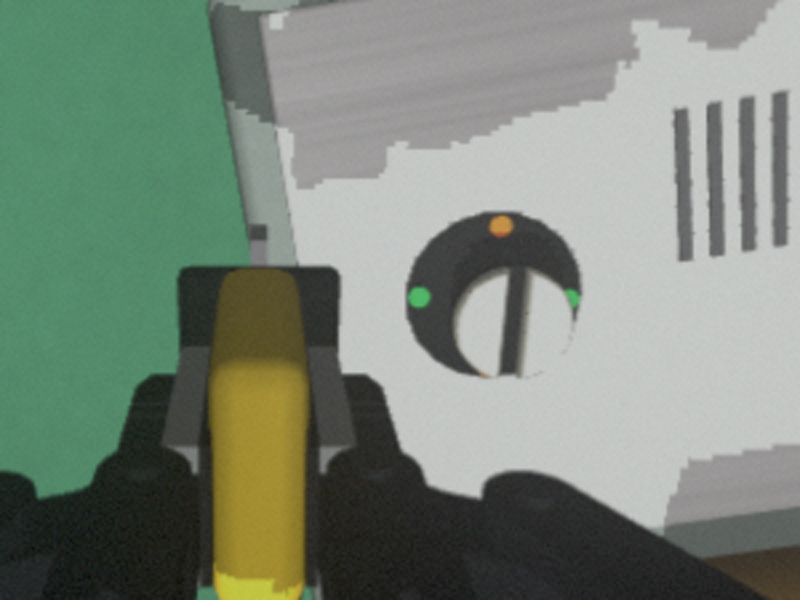

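```bash
python3 - <<'E'
from h import *
im=np.load('pics/w3.npz')['im']; g=im.min(2).astype(int)
# flange+head in the cover
print(px2w('w3',[(405.2,259.9)],.077), px2w('w3',[(413.1,270.6)],.1025))
print('green mid',px2w('w3',[(376.7,261.1)],.077),'orange',px2w('w3',[(407.4,234.2)],.077))
L=[];R=[]
for r in range(256,288,2):
  row=g[r,392:436]; th=130
  d=np.where(row[12:32]<th)[0]+12
  if len(d)==0: continue
  a,b=d[0],d[-1]
  xl=392+a-1+(row[a-1]-th)/(row[a-1]-row[a]); xr=392+b+(th-row[b])/(row[b+1]-row[b])
  L.append((xl,r));R.append((xr,r)); print(r,round(xl,2),round(xr,2))
L=px2w('w3',L,.1025);R=px2w('w3',R,.1025)
for P in(L,R):
  k=np.polyfit(P[:,0],P[:,1],1); print('slope deg',np.degrees(np.arctan(k[0])),'y at x=.585',np.polyval(k,.585))
s=read_state();Rm=cv2.Rodrigues(s['tcp_rot'])[0];print(Rm.round(4))
t=px2w('w3',[(220+258*.375,150+225*.375)],s['tool_pos'][2]-.062); print('tip in tool',Rm.T@(t[0]-s['tool_pos']))
E
```

```text
[[0.58489012 0.03831249 0.077     ]] [[0.58466218 0.03804476 0.1025    ]]
green mid [[0.5875027  0.01353211 0.077     ]] orange [[0.56152112 0.03704615 0.077     ]]
256 409.91 418.35
258 409.64 418.11
260 409.46 417.9
262 409.2 417.71
264 409.03 417.46
266 408.95 417.3
268 408.75 417.1
270 408.5 416.81
272 408.2 416.63
274 408.1 416.59
276 407.93 416.22
278 407.72 416.05
280 407.44 415.88
282 407.16 415.66
284 407.07 415.35
286 406.93 415.16
slope deg 2.4966874689835326 y at x=.585 0.03430587588238595
slope deg 2.6662568806552325 y at x=.585 0.04102934721084676
[[-9.982e-01 -5.990e-02 -8.000e-04]
 [-5.990e-02  9.982e-01  6.000e-04]
 [ 7.000e-04  6.000e-04 -1.000e+00]]
tip in tool [ 0.01338396 -0.00120341  0.06200895]
```

Emit:
play_rows(motion=[[-0.016,0.039,0,0.0024,0],[-0.0146,0.0386,0,0,0],[0,0,0.015,0,0],[0,0,0.017,0,0],[0,0,0,0,0]])

```text
time: 7.62
tool_pos: [0.5846, 0.0383, 0.1733]
tcp_rot: [0.07, -3.135, 0.0]
wrist_force: [-0.2, 0.9, -1.5]
width: 0.152
```

```bash
python3 - <<'E'
from h import *
s=read_state();print(s['time'],s['tool_pos'],s['tcp_rot'],s['wrist_force'],s['torque'])
snap('wrist','w4',(240,180,400,300),(800,600))
snap('scene','s4')
a=cv2.imread('pics/w4.png');b=cv2.imread('pics/s4.png')
u,v=w2px('s4',[[.585,.038,.11]])[0].astype(int); print(u,v)
b=cv2.resize(b[v-40:v+40,u-40:u+40],(400,400),interpolation=cv2.INTER_CUBIC)
cv2.imwrite('pics/c4.png',np.hstack([cv2.resize(a,(400,300)),b[50:350]]))
E
```

```text
7.625 [0.58461502 0.03829443 0.17328477] [ 7.03214113e-02 -3.13517486e+00  4.39804495e-04] [-0.15613161  0.85669122 -1.48416491] [-0.01444544 -0.00762044 -0.00907587]
335 236
```

View pics/c4.png

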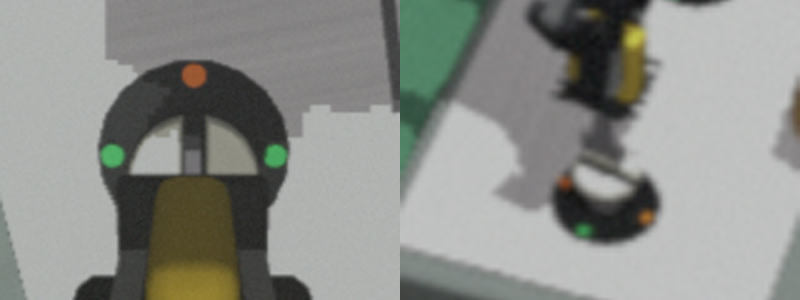

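Left crop: the blade end at (192,160) lines up with the slot at (194,140), so it's about 0.5 mm off. The scene crop shows the blade over the slot. I'll lower it with force checks.

Emit:
play_rows(motion=[[0,0.0005,0.003,0,0],[0,0,0.003,0,0],[0,0,0.003,0,0],[0,0,0.001,0,0],[0,0,0,0,0]])

```text
time: 8.35
tool_pos: [0.5871, 0.0393, 0.1662]
tcp_rot: [0.071, -3.141, 0.0]
wrist_force: [-0.3, -0.1, -1.5]
width: 0.153
```

Emit:
play_rows(motion=[[0,0,0.001,0,0],[0,0,0.001,0,0],[0,0,0,0,0]])

```text
time: 8.72
tool_pos: [0.5871, 0.0393, 0.1642]
tcp_rot: [0.071, -3.141, 0.0]
wrist_force: [0.2, -0.3, -1.1]
width: 0.154
```

Emit:
play_rows(motion=[[0,0,0.001,0,0],[0,0,0.001,0,0],[0,0,0,0,0]])

```text
time: 9.1
tool_pos: [0.5871, 0.0393, 0.1621]
tcp_rot: [0.071, -3.141, -0.0]
wrist_force: [0.4, 0.5, -0.9]
width: 0.155
```

Emit:
play_rows(motion=[[0,0,0.001,0,0],[0,0,0.001,0,0],[0,0,0,0,0]])

```text
time: 9.48
tool_pos: [0.587, 0.0393, 0.1601]
tcp_rot: [0.071, -3.141, 0.0]
wrist_force: [-0.8, -0.2, 0.2]
width: 0.153
```

Emit:
play_rows(motion=[[0,0,0.001,0,0],[0,0,0.001,0,0],[0,0,0,0,0]])

```text
time: 9.85
tool_pos: [0.5873, 0.0393, 0.1587]
tcp_rot: [-0.071, 3.14, -0.0]
wrist_force: [-1.9, -0.0, 2.7]
width: 0.149
```

Emit:
play_rows(motion=[[0,0,0.001,0,0],[0,0,0.001,0,0],[0,0,0,0,0]])

```text
time: 10.22
tool_pos: [0.5873, 0.0393, 0.1565]
tcp_rot: [-0.071, 3.14, -0.0]
wrist_force: [-1.3, 0.0, 3.7]
width: 0.154
```

Emit:
play_rows(motion=[[0,0,0.001,0,0],[0,0,0.001,0,0],[0,0,0.001,0,0],[0,0,0,0,0]])

```text
time: 10.72
tool_pos: [0.5874, 0.0393, 0.1535]
tcp_rot: [-0.071, 3.14, 0.0]
wrist_force: [-1.3, 0.0, 5.5]
width: 0.158
```

Emit:
play_rows(motion=[[0,0,0.001,0,0],[0,0,0.001,0,0],[0,0,0,0,0]])

```text
time: 11.1
tool_pos: [0.5874, 0.0393, 0.1516]
tcp_rot: [-0.071, 3.14, -0.0]
wrist_force: [-1.7, -0.3, 6.6]
width: 0.149
```

Emit:
play_rows(motion=[[0,0,0.001,0,0],[0,0,0.001,0,0],[0,0,0,0,0]])

```text
time: 11.48
tool_pos: [0.5874, 0.0393, 0.1499]
tcp_rot: [-0.071, 3.14, 0.0]
wrist_force: [-1.6, -0.0, 7.3]
width: 0.158
```

Emit:
play_rows(motion=[[0,0,0.001,0,0],[0,0,0.001,0,0],[0,0,0,0,0]])

```text
time: 11.85
tool_pos: [0.5875, 0.0392, 0.1481]
tcp_rot: [-0.071, 3.14, 0.0]
wrist_force: [-2.2, 0.1, 7.7]
width: 0.149
```

Emit:
play_rows(motion=[[0,0,0.001,0,0],[0,0,0.001,0,0],[0,0,0,0,0]])

```text
time: 12.22
tool_pos: [0.5875, 0.0393, 0.1463]
tcp_rot: [-0.071, 3.14, -0.0]
wrist_force: [-1.5, 0.6, 9.4]
width: 0.154
```

Emit:
play_rows(motion=[[0,0,0.001,0,0],[0,0,0,0,0]])

```text
time: 12.48
tool_pos: [0.5875, 0.0393, 0.1454]
tcp_rot: [-0.071, 3.14, -0.0]
wrist_force: [-2.5, -1.1, 8.9]
width: 0.153
```

Emit:
play_rows(motion=[[0,0,0.001,0,0],[0,0,0,0,0]])

```text
time: 12.72
tool_pos: [0.5875, 0.0393, 0.1445]
tcp_rot: [-0.071, 3.14, -0.0]
wrist_force: [-2.8, 0.1, 9.8]
width: 0.155
```

Emit:
play_rows(motion=[[0,0,0.001,0,0],[0,0,0,0,0]])

```text
time: 12.98
tool_pos: [0.5876, 0.0393, 0.1439]
tcp_rot: [-0.071, 3.14, 0.0]
wrist_force: [-2.4, -0.0, 10.1]
width: 0.151
```

Emit:
play_rows(motion=[[0,0,0.001,0,0],[0,0,0,0,0]])

```text
time: 13.22
tool_pos: [0.5877, 0.0393, 0.1437]
tcp_rot: [-0.071, 3.139, -0.0]
wrist_force: [-5.0, 0.4, 15.0]
width: 0.15
```

```bash
python3 -c "
from h import *
s=read_state();print(s['tool_pos'],s['wrist_force'],s['torque'],s['q'])"
```

```text
[0.58767495 0.03927879 0.14371724] [-4.99003     0.42375793 14.95396926] [-3.28299652e-02  1.09580916e+00  9.69432877e-04] [ 2.44630260e-02  1.71872357e-01  1.88319181e+00 -2.54714084e-05
  1.08523555e+00 -1.59146737e+00]
```

The solid stop is at TCP z ≈ 0.1438 with about 15 N. I'll back off 0.7 mm and turn, correcting for the key's offset in the grip.

Emit:
play_rows(motion=[[0,0,-0.001,0,0],[0,0,-0.0005,0,0],[0,0,0,0,0]])

```text
time: 13.6
tool_pos: [0.5875, 0.0393, 0.1442]
tcp_rot: [-0.071, 3.14, -0.0]
wrist_force: [-2.9, -0.5, 9.5]
width: 0.153
```

Emit:
play_rows(motion=[[0.0001,-0.0003,0,0.028,0],[0,0,0,0,0]])

```text
time: 13.85
tool_pos: [0.5876, 0.039, 0.1441]
tcp_rot: [0.207, 3.133, 0.0]
wrist_force: [-2.3, 0.1, 9.7]
width: 0.151
```

```bash
cat > st.py <<'E'
from h import *
s=read_state();R=cv2.Rodrigues(s['tcp_rot'])[0]
print(round(s['time'],2),s['tool_pos'].round(4),'yaw y',np.degrees(np.arctan2(R[1,1],R[0,1])).round(2),'F',s['wrist_force'].round(1),'M',s['torque'].round(3),'q6',s['q'][5].round(4))
E
python3 st.py
```

```text
13.85 [0.5876 0.039  0.1441] yaw y 82.43 F [-2.3  0.1  9.7] M [0.022 0.587 0.016] q6 -1.4147
```

Emit:
play_rows(motion=[[0.0001,-0.0003,0,0.014,0],[0,-0.0002,0,0.014,0],[0,-0.0002,0,0.014,0],[0,-0.0002,0,0.014,0],[0,0,0,0,0]])

```text
time: 14.48
tool_pos: [0.5875, 0.0383, 0.1442]
tcp_rot: [0.752, 3.049, 0.001]
wrist_force: [-2.3, 1.2, 9.8]
width: 0.153
```

```bash
python3 st.py
```

```text
14.47 [0.5875 0.0383 0.1442] yaw y 62.3 F [-2.3  1.2  9.8] M [ 0.171  0.474 -0.003] q6 -1.0649
```

Emit:
play_rows(motion=[[0,-0.0002,0,0.014,0],[-0.0001,-0.0002,0,0.014,0],[-0.0001,-0.0002,0,0.014,0],[-0.0001,-0.0002,0,0.014,0],[0,0,0,0,0]])

```text
time: 15.1
tool_pos: [0.5873, 0.0377, 0.1443]
tcp_rot: [1.274, 2.87, 0.003]
wrist_force: [-2.1, 0.6, 9.6]
width: 0.155
```

```bash
python3 st.py
```

```text
15.1 [0.5873 0.0377 0.1443] yaw y 42.13 F [-2.1  0.6  9.6] M [0.286 0.496 0.037] q6 -0.7145
```

Emit:
play_rows(motion=[[-0.0001,-0.0001,0,0.014,0],[-0.0001,-0.0001,0,0.014,0],[-0.0001,-0.0001,0,0.014,0],[0,0,0,0,0]])

```text
time: 15.6
tool_pos: [0.5871, 0.0374, 0.1442]
tcp_rot: [1.641, 2.678, 0.003]
wrist_force: [-2.2, 1.6, 10.4]
width: 0.152
```

```bash
python3 st.py
```

```text
15.6 [0.5871 0.0374 0.1442] yaw y 27.02 F [-2.2  1.6 10.4] M [ 0.288  0.534 -0.03 ] q6 -0.4513
```

Emit:
play_rows(motion=[[-0.0001,-0.0001,0,0.014,0],[-0.0001,-0.0001,0,0.014,0],[-0.0001,-0.0001,0,0.014,0],[0,0,0,0,0]])

```text
time: 16.1
tool_pos: [0.5869, 0.0371, 0.1442]
tcp_rot: [1.979, 2.439, 0.003]
wrist_force: [-3.1, 1.7, 9.8]
width: 0.153
```

```bash
python3 st.py
```

```text
16.1 [0.5869 0.0371 0.1442] yaw y 11.89 F [-3.1  1.7  9.8] M [ 0.36   0.571 -0.058] q6 -0.1881
```

Emit:
play_rows(motion=[[-0.0001,0,0,0.01,0],[0,0,0,0,0]])

```text
time: 16.35
tool_pos: [0.5868, 0.037, 0.1442]
tcp_rot: [2.055, 2.376, 0.003]
wrist_force: [-1.7, 1.7, 8.9]
width: 0.152
```

```bash
python3 st.py
```

```text
16.35 [0.5868 0.037  0.1442] yaw y 8.3 F [-1.7  1.7  8.9] M [ 0.377  0.615 -0.045] q6 -0.1256
```

Emit:
play_rows(motion=[[-0.0001,0,0,0.008,0],[0,0,0,0,0]])

```text
time: 16.6
tool_pos: [0.5868, 0.037, 0.1441]
tcp_rot: [-2.114, -2.324, -0.003]
wrist_force: [-2.5, 0.5, 9.0]
width: 0.154
```

```bash
python3 st.py
```

```text
16.6 [0.5868 0.037  0.1441] yaw y 5.43 F [-2.5  0.5  9. ] M [ 0.436  0.624 -0.023] q6 -0.0756
```

Still turning freely. I'll continue in small steps, watching the z moment.

Emit:
play_rows(motion=[[0,0,0,0.008,0],[0,0,0,0,0]])

```text
time: 16.85
tool_pos: [0.5869, 0.0368, 0.1441]
tcp_rot: [2.171, 2.27, 0.003]
wrist_force: [-2.4, 1.1, 10.1]
width: 0.152
```

```bash
python3 st.py
```

```text
16.85 [0.5869 0.0368 0.1441] yaw y 2.56 F [-2.4  1.1 10.1] M [0.361 0.56  0.07 ] q6 -0.0255
```

Emit:
play_rows(motion=[[0,0,0,0.008,0],[0,0,0,0,0]])

```text
time: 17.1
tool_pos: [0.5865, 0.0369, 0.1441]
tcp_rot: [-2.227, -2.215, -0.002]
wrist_force: [-3.8, 1.2, 10.4]
width: 0.151
```

```bash
python3 st.py
```

```text
17.1 [0.5865 0.0369 0.1441] yaw y -0.31 F [-3.8  1.2 10.4] M [0.359 0.745 0.084] q6 0.0248
```

Emit:
play_rows(motion=[[0,0,0,0.006,0],[0,0,0,0,0]])

```text
time: 17.35
tool_pos: [0.5862, 0.0369, 0.1441]
tcp_rot: [-2.268, -2.173, -0.001]
wrist_force: [-3.4, 1.7, 10.5]
width: 0.15
```

```bash
python3 st.py
```

```text
17.35 [0.5862 0.0369 0.1441] yaw y -2.46 F [-3.4  1.7 10.5] M [0.367 0.898 0.093] q6 0.0623
```

Emit:
play_rows(motion=[[0,0,0,0.006,0],[0,0,0,0,0]])

```text
time: 17.6
tool_pos: [0.5861, 0.0369, 0.144]
tcp_rot: [-2.308, -2.13, -0.001]
wrist_force: [-3.8, 2.5, 10.2]
width: 0.153
```

```bash
python3 st.py
```

```text
17.6 [0.5861 0.0369 0.144 ] yaw y -4.61 F [-3.8  2.5 10.2] M [0.386 0.992 0.254] q6 0.0998
```

Emit:
play_rows(motion=[[0,0,0,0.006,0],[0,0,0,0,0]])

```text
time: 17.85
tool_pos: [0.586, 0.0369, 0.1441]
tcp_rot: [-2.348, -2.086, -0.0]
wrist_force: [-4.2, 1.0, 10.8]
width: 0.151
```

```bash
python3 st.py
```

```text
17.85 [0.586  0.0369 0.1441] yaw y -6.75 F [-4.2  1.  10.8] M [0.421 1.001 0.329] q6 0.1372
```

The z moment rose to 0.33 N·m, so the stop is reached. I'll let it up slowly, holding the angle, and watch whether the stud follows for 4 mm.

Emit:
play_rows(motion=[[0,0,-0.001,0,0],[0,0,-0.001,0,0],[0,0,0,0,0]])

```text
time: 18.23
tool_pos: [0.5859, 0.0367, 0.1446]
tcp_rot: [-2.348, -2.086, 0.001]
wrist_force: [-1.5, 2.0, 5.7]
width: 0.154
```

```bash
python3 st.py
```

```text
18.23 [0.5859 0.0367 0.1446] yaw y -6.76 F [-1.5  2.   5.7] M [0.517 0.573 0.371] q6 0.1373
```

Emit:
play_rows(motion=[[0,0,-0.001,0,0],[0,0,-0.001,0,0],[0,0,0,0,0]])

```text
time: 18.6
tool_pos: [0.5859, 0.0366, 0.1464]
tcp_rot: [-2.348, -2.085, 0.001]
wrist_force: [-2.2, 3.5, 2.6]
width: 0.152
```

```bash
python3 st.py
```

```text
18.6 [0.5859 0.0366 0.1464] yaw y -6.78 F [-2.2  3.5  2.6] M [0.806 0.63  0.301] q6 0.1376
```

Emit:
play_rows(motion=[[0,0,-0.001,0,0],[0,0,0,0,0]])

```text
time: 18.85
tool_pos: [0.5859, 0.0365, 0.1475]
tcp_rot: [-2.348, -2.086, 0.001]
wrist_force: [-3.0, 3.6, 1.3]
width: 0.163
```

```bash
python3 st.py
```

```text
18.85 [0.5859 0.0365 0.1475] yaw y -6.78 F [-3.   3.6  1.3] M [0.963 0.728 0.333] q6 0.1376
```

Emit:
play_rows(motion=[[0,0,0,-0.006,0],[0,0,0,0,0]])

```text
time: 19.1
tool_pos: [0.5861, 0.0364, 0.1481]
tcp_rot: [-2.309, -2.13, 0.0]
wrist_force: [-3.7, 4.1, 4.6]
width: 0.155
```

```bash
python3 st.py
```

```text
19.1 [0.5861 0.0364 0.1481] yaw y -4.62 F [-3.7  4.1  4.6] M [0.885 0.859 0.159] q6 0.0999
```

Emit:
play_rows(motion=[[0,0,0,-0.004,0],[0,0,0,0,0]])

```text
time: 19.35
tool_pos: [0.5862, 0.0364, 0.1485]
tcp_rot: [-2.282, -2.158, -0.0]
wrist_force: [-5.0, 3.1, 5.2]
width: 0.151
```

```bash
python3 st.py
```

```text
19.35 [0.5862 0.0364 0.1485] yaw y -3.21 F [-5.   3.1  5.2] M [0.895 1.031 0.088] q6 0.0751
```

Emit:
play_rows(motion=[[0,0,-0.001,0,0],[0,0,-0.001,0,0],[0,0,0,0,0]])

```text
time: 19.73
tool_pos: [0.5862, 0.0364, 0.15]
tcp_rot: [-2.282, -2.158, 0.0]
wrist_force: [-4.0, 3.3, 2.9]
width: 0.155
```

```bash
python3 st.py
```

```text
19.73 [0.5862 0.0364 0.15  ] yaw y -3.21 F [-4.   3.3  2.9] M [0.926 0.86  0.106] q6 0.0752
```

Emit:
play_rows(motion=[[0,0,-0.001,0,0],[0,0,-0.001,0,0],[0,0,0,0,0]])

```text
time: 20.1
tool_pos: [0.586, 0.0359, 0.1509]
tcp_rot: [-2.282, -2.159, 0.002]
wrist_force: [-1.4, 2.1, -4.5]
width: 0.153
```

```bash
python3 st.py
```

```text
20.1 [0.586  0.0359 0.1509] yaw y -3.18 F [-1.4  2.1 -4.5] M [0.386 0.249 0.071] q6 0.0749
```

Emit:
play_rows(motion=[[0,0,-0.001,0,0],[0,0,-0.001,0,0],[0,0,0,0,0]])

```text
time: 20.48
tool_pos: [0.5876, 0.0358, 0.1549]
tcp_rot: [2.281, 2.157, 0.003]
wrist_force: [1.3, -0.1, -0.5]
width: 0.151
```

```bash
python3 st.py
```

```text
20.48 [0.5876 0.0358 0.1549] yaw y -3.18 F [ 1.3 -0.1 -0.5] M [ 0.032 -0.026 -0.034] q6 0.0749
```

Emit:
play_rows(motion=[[0,0,-0.005,0,0],[0,0,-0.02,0,0],[0,0,-0.03,0,0],[-0.035,0.002,0,0,0],[-0.035,0.002,0,0,0]])

```text
time: 21.1
tool_pos: [0.5877, -0.0344, 0.2117]
tcp_rot: [2.278, 2.158, 0.004]
wrist_force: [-0.8, -0.6, -1.0]
width: 0.153
```

Emit:
play_rows(motion=[[0,0,0,0,0],[0,0,0,0,0]])

```text
time: 21.35
tool_pos: [0.5869, -0.0337, 0.2099]
tcp_rot: [2.282, 2.158, 0.002]
wrist_force: [0.6, 1.1, -1.0]
width: 0.153
```

```bash
python3 st.py; python3 - <<'E'
from h import *
snap('wrist','w5'); snap('scene','s5')
a=cv2.imread('pics/w5.png')[100:340,140:460]; b=cv2.imread('pics/s5.png')
u,v=w2px('s5',[[.585,.038,.09]])[0].astype(int)
u2,v2=w2px('s5',[[.585,-.034,.2]])[0].astype(int)
b1=cv2.resize(b[v-20:v+20,u-20:u+20],(240,240),interpolation=2); b2=cv2.resize(b[v2-40:v2+40,u2-40:u2+40],(240,240),interpolation=2)
cv2.imwrite('pics/c5.png',np.hstack([cv2.resize(a,(560,420)),cv2.resize(np.vstack([b1,b2]),(210,420))]))
E
```

```text
21.35 [ 0.5869 -0.0337  0.2099] yaw y -3.21 F [ 0.6  1.1 -1. ] M [-0.029  0.058 -0.006] q6 -0.0441
```

View pics/c5.png

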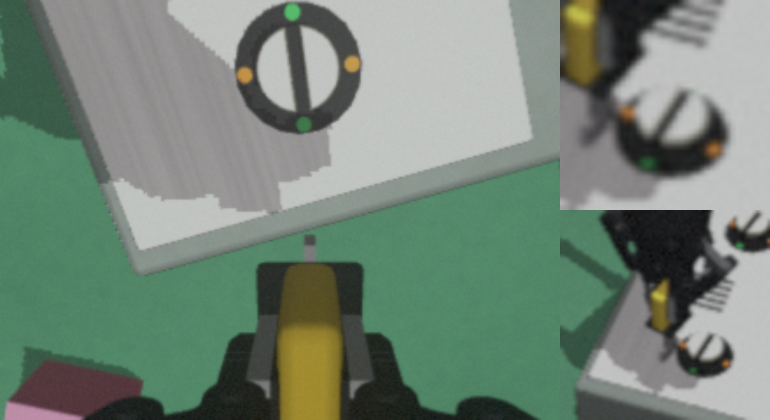

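The picture shows the stud's slot in line with the green dots (crop (292,12) and (303,124)) and the blade still straight under the fingers (310,237). Next I'll measure the key's offset in the tool and work out the return.

```bash
python3 - <<'E'
from h import *
s=read_state();R=cv2.Rodrigues(s['tcp_rot'])[0];p=s['tool_pos']
for dz in(.0615,.062): 
  t=px2w('w5',[(317.1,235.4)],p[2]-dz)[0]; print('tip tool',R.T@(t-p))
im=np.load('pics/w5.npz')['im']
print([im[r,317].tolist() for r in range(228,252,2)]); print(im[240,306:330].min(1), im[240,306:330].max(1))
# stud rim height estimate: head circle vs flange circle
g=cv2.cvtColor(im,7)
m=(im.min(2)>150).astype(np.uint8); m[:, :284]=0; m[:,337:]=0; m[:100]=0;m[168:]=0
n,l,st,c=cv2.connectedComponentsWithStats(m); print([(st[i],c[i].round(1)) for i in range(1,n) if st[i][4]>100])
for h in (.0755+.0135,.0755+.0175): 
  a=np.linspace(0,2*np.pi,60); X=np.c_[.5848+.018*np.cos(a),.0378+.018*np.sin(a),np.full(60,h)]
  q=w2px('w5',X); print(h,q.min(0),q.max(0))
a=np.deg2rad(-18.4)
E
```

```text
tip tool [0.01130572 0.00083945 0.06150442]
tip tool [0.01116337 0.00084102 0.06200437]
[[123, 132, 125], [108, 121, 113], [85, 134, 106], [72, 91, 81], [71, 73, 72], [72, 73, 72], [105, 105, 105], [121, 120, 123], [121, 122, 122], [119, 119, 119], [116, 118, 119], [67, 67, 52]]
[ 81  82  81  85  86  83  85  92 102 106 106 105 103 105  95  84  85  84
  82  84  84  84  85  84] [133 134 133 134 134 132 133 120 110 108 109 105 106 108 125 133 135 135
 133 134 135 136 138 136]
[(array([284, 100,  53,  12, 236], dtype=int32), array([310.7, 103.1])), (array([287, 117,  21,  46, 620], dtype=int32), array([297.3, 140.7])), (array([312, 116,  21,  45, 627], dtype=int32), array([322.1, 137. ]))]
0.089 [284.51695112 114.0477423 ] [331.77767489 163.50880087]
0.093 [284.03475872 113.62783134] [332.02408813 163.85271364]
```

Emit:
play_rows(motion=[[-0.02,-0.0088,0,0,0],[-0.04,-0.0175,0,0,0],[-0.04,-0.0175,0,0,0],[-0.04,-0.0175,0,0,0],[-0.04,-0.0175,0,0,0]])

```text
time: 22.08
tool_pos: [0.4964, -0.2105, 0.2088]
tcp_rot: [2.281, 2.16, -0.001]
wrist_force: [0.1, -0.2, -0.1]
width: 0.154
```

Emit:
play_rows(motion=[[-0.04,-0.0175,0,0,0],[-0.04,-0.0175,0,0,0],[-0.0213,-0.009,0,0,0],[0,0,0,-0.02,0],[0,0,0,-0.028,0]])

```text
time: 22.7
tool_pos: [0.4472, -0.3085, 0.2087]
tcp_rot: [-1.926, -2.481, 0.001]
wrist_force: [-0.5, -0.1, -2.0]
width: 0.155
```

Emit:
play_rows(motion=[[0,0,0,-0.028,0],[0,0,0,-0.028,0],[0,0,0,-0.028,0],[0,0,0,-0.028,0],[0,0,0,-0.028,0]])

```text
time: 23.32
tool_pos: [0.4475, -0.3079, 0.2087]
tcp_rot: [-0.683, -3.066, 0.0]
wrist_force: [-0.9, 0.5, -1.0]
width: 0.154
```

Emit:
play_rows(motion=[[0,0,0,-0.02,0],[0,0,0,0,0],[0,0,0,0,0]])

```text
time: 23.7
tool_pos: [0.4479, -0.3079, 0.2088]
tcp_rot: [-0.503, -3.101, 0.0]
wrist_force: [-0.2, -0.4, -0.6]
width: 0.155
```

```bash
python3 st.py; python3 - <<'E'
from h import *
snap('wrist','w6',(220,120,420,270),(800,600)); print(w2px('w6',[[.4493,-.3071,.052],[.4493,-.3071,.102]]))
E
```

```text
23.7 [ 0.4479 -0.3079  0.2088] yaw y 71.59 F [-0.2 -0.4 -0.6] M [-0.078  0.006 -0.006] q6 -1.8974
[[318.77531387 221.2594507 ]
 [319.20874938 236.20792898]]
```

View pics/w6.png

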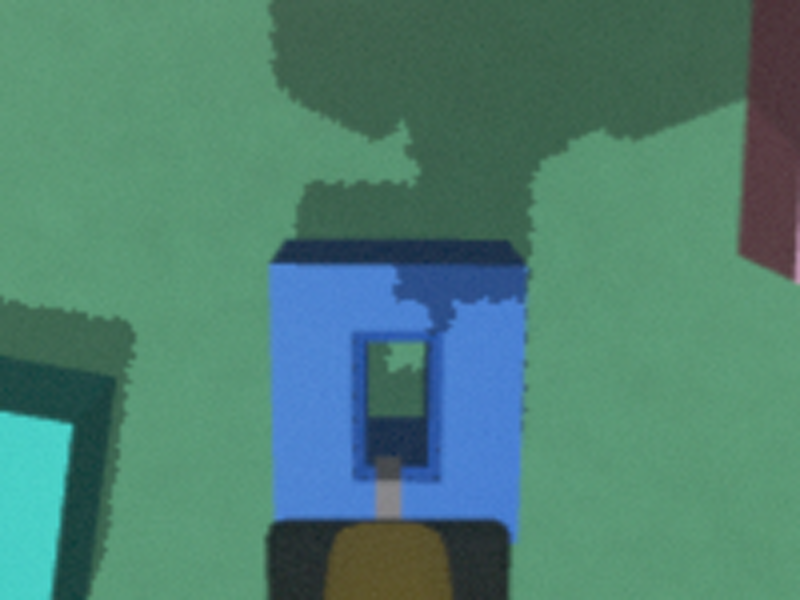

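The blue stand's empty hole is centred at crop (397,405) and the blade tip is at (388,458). I'll compute the correction.

```bash
python3 - <<'E'
from h import *
s=read_state();R=cv2.Rodrigues(s['tcp_rot'])[0];p=s['tool_pos']
print('tip',R.T@(px2w('w6',[(317,234.5)],p[2]-.062)[0]-p),'hole',R.T@(px2w('w6',[(319.25,221.25)],.052)[0]-p),R.round(3))
E
```

```text
tip [ 0.01309453 -0.00058184  0.06200178] hole [-0.00098105  0.00168649  0.15678336] [[-0.949  0.315 -0.   ]
 [ 0.315  0.949 -0.   ]
 [ 0.    -0.    -1.   ]]
```

Emit:
play_rows(motion=[[-0.0018,0.002,0.03,0,0],[0,0,0.03,0,0],[0,0,0.02,0,0],[0,0,0.008,0,0],[0,0,0,0,0]])

```text
time: 24.38
tool_pos: [0.4504, -0.3065, 0.1205]
tcp_rot: [-0.5, -3.101, -0.001]
wrist_force: [0.2, 0.1, -1.8]
width: 0.153
```

Emit:
play_rows(motion=[[0,0,0.004,0,0],[0,0,0.004,0,0],[0,0,0.004,0,0],[0,0,0,0,0]])

```text
time: 24.88
tool_pos: [0.4503, -0.3064, 0.1084]
tcp_rot: [-0.499, -3.101, -0.001]
wrist_force: [-0.2, 1.1, -0.9]
width: 0.155
```

Emit:
play_rows(motion=[[0,0,0.005,0,0],[0,0,0.005,0,0],[0,0,0,0,0]])

```text
time: 25.25
tool_pos: [0.4501, -0.3062, 0.098]
tcp_rot: [-0.499, -3.1, -0.001]
wrist_force: [0.8, 0.7, -0.4]
width: 0.151
```

Emit:
play_rows(motion=[[0,0,0.007,0,0],[0,0,0.007,0,0],[0,0,0.007,0,0],[0,0,0.004,0,0],[0,0,0,0,0]])

```text
time: 25.88
tool_pos: [0.4503, -0.3064, 0.0732]
tcp_rot: [-0.499, -3.101, -0.001]
wrist_force: [-0.5, 0.3, -1.3]
width: 0.154
```

Emit:
play_rows(motion=[[0,0,0.002,0,0],[0,0,0.002,0,0],[0,0,0.001,0,0],[0,0,0,0,0]])

```text
time: 26.38
tool_pos: [0.4505, -0.3066, 0.0687]
tcp_rot: [-0.499, -3.102, -0.0]
wrist_force: [-0.4, 1.0, -0.4]
width: 0.153
```

```bash
python3 st.py
```

```text
26.38 [ 0.4505 -0.3066  0.0687] yaw y 71.71 F [-0.4  1.  -0.4] M [-0.007  0.018  0.001] q6 -1.8947
```

Emit:
play_rows(motion=[[0,0,0.001,0,0],[0,0,0.001,0,0],[0,0,0,0,0]])

```text
time: 26.75
tool_pos: [0.4505, -0.3065, 0.0667]
tcp_rot: [-0.499, -3.101, -0.0]
wrist_force: [0.0, -0.9, -1.2]
width: 0.149
```

Emit:
play_rows(motion=[[0,0,0.001,0,0],[0,0,0,0,0]])

```text
time: 27.0
tool_pos: [0.4507, -0.3067, 0.0662]
tcp_rot: [0.499, 3.101, -0.0]
wrist_force: [-1.0, -0.3, 3.0]
width: 0.153
```

Emit:
play_rows(motion=[[0,0,0.001,0,0],[0,0,0,0,0]])

```text
time: 27.25
tool_pos: [0.4507, -0.3067, 0.0661]
tcp_rot: [0.499, 3.102, -0.0]
wrist_force: [-3.4, 3.5, 9.5]
width: 0.154
```

The guard rests on the block at the same height as when I gripped it. I'll relax the push, release and rise.

Emit:
play_rows(motion=[[0,0,-0.0015,0,0],[0,0,0,0,18],[0,0,0,0,25],[0,0,0,0,40],[0,0,0,0,60]])

```text
time: 27.88
tool_pos: [0.4506, -0.3066, 0.0662]
tcp_rot: [-0.499, -3.101, -0.0]
wrist_force: [0.0, -0.5, 0.2]
width: 0.667
```

Emit:
play_rows(motion=[[0,0,0,0,85],[0,0,0,0,85],[0,0,-0.01,0,85],[0,0,-0.03,0,85],[0,0,-0.05,0,85]])

```text
time: 28.5
tool_pos: [0.4493, -0.3056, 0.1558]
tcp_rot: [-0.499, -3.098, -0.003]
wrist_force: [0.7, -0.5, -0.6]
width: 0.999
```

Emit:
play_rows(motion=[[0,0,-0.05,0,85],[0,0,-0.03,0,85],[0,0,0,0,85],[0,0,0,0,85]])

```text
time: 29.0
tool_pos: [0.4501, -0.3062, 0.2357]
tcp_rot: [-0.499, -3.101, -0.001]
wrist_force: [-0.0, 0.7, -1.4]
width: 0.997
```

```bash
python3 st.py; python3 - <<'E'
from h import *
snap('wrist','w7'); snap('top','t7'); snap('scene','s7')
W=cv2.imread('pics/w7.png');t=cv2.imread('pics/t7.png');s=cv2.imread('pics/s7.png')
u,v=w2px('w7',[[.449,-.307,.08]])[0].astype(int); print(u,v)
c=lambda im,x,y,r:cv2.resize(im[y-r:y+r,x-r:x+r],(260,260),interpolation=2)
cv2.imwrite('pics/c7.png',np.vstack([np.hstack([c(W,u,v,45),c(s,213,325,30),c(t,407,280,25)]),np.hstack([c(t,287,234,22),c(s,336,245,20),c(s,354,198,20)])]))
print(w2px('w7',[[.4493+a*.949*.02+b*.316*.007,-.3071-a*.316*.02+b*.949*.007,.102] for a in(-1,1) for b in(-1,1)]).round(1))
m,b=blobs('w7',(22,120,60),(35,255,255),(u-60,v-60,u+60,v+60)); print(b)
d=np.abs(np.load('pics/t1.npz')['im'].astype(int)-np.load('pics/t7.npz')['im']).max(2)>60
n,l,st,cc=cv2.connectedComponentsWithStats(d.astype(np.uint8)); print([st[i].tolist() for i in range(1,n) if st[i][4]>25])
E
```

```text
29.0 [ 0.4501 -0.3062  0.2357] yaw y 71.71 F [-0.   0.7 -1.4] M [ 0.002 -0.027  0.013] q6 -1.8947
316 219
[[308.  202.8]
 [324.6 202.9]
 [308.2 248. ]
 [324.1 248. ]]
[(array([316.46100279, 221.85236769]), array([309, 197,  16,  50, 718], dtype=int32))]
[[396, 237, 53, 55, 834], [434, 261, 47, 42, 583], [319, 294, 89, 128, 1330], [442, 298, 16, 31, 153], [395, 315, 24, 24, 290], [437, 329, 9, 6, 26], [426, 334, 13, 22, 77], [410, 340, 16, 15, 72], [417, 357, 11, 13, 68], [0, 369, 8, 7, 33], [0, 370, 98, 76, 3144], [359, 372, 58, 100, 316], [207, 395, 75, 76, 2058], [296, 420, 41, 25, 245], [276, 424, 15, 22, 76], [0, 433, 14, 9, 67], [108, 439, 72, 36, 976], [0, 440, 46, 30, 386], [326, 449, 34, 31, 282], [46, 458, 43, 22, 207], [162, 463, 33, 17, 351], [279, 465, 8, 15, 72], [214, 466, 44, 14, 408], [321, 470, 7, 10, 28]]
```

View pics/c7.png

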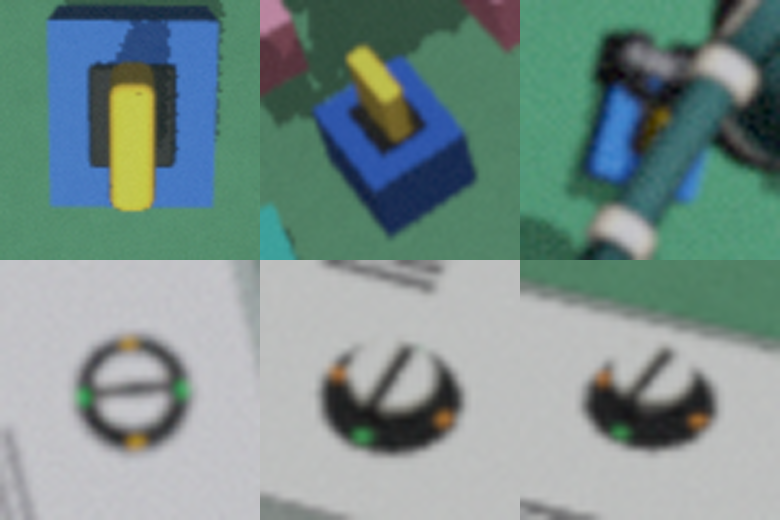

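```bash
python3 -c "
from h import *
print(finish_job())"
```

```text
the job is handed in; nothing more can be done
None
```

The open stud is locked and the yellow key is back in its blue stand. I handed the job in at about 29 s of robot time.

- **Push and turn:** I pushed the stud in with the key until it met the solid stop at about 15–16 N. I backed off slightly and turned it clockwise until the turning moment rose to about 0.33 N·m, roughly 1.6 rad. I stopped there without forcing it.
- **Catch:** As I let it up, the stud kept pushing on the key for more than 4 mm, so it sprang up into its catch. The key bound briefly in the slot on the way out, with about 3 N of pull.
- **Key:** It went back down to the same height at which I had picked it up, with the guard flat on the block and the key upright.
- **Last checks:** In the last pictures the stud's slot points to the green dots and it looks like the stud that was already locked. The gripper was open and well clear of everything.
- **Not fully checked:** I did not measure the locked stud's height from the images; that it is caught rests on the force readings. In the top view the arm hid the area around the stand, so I checked the key with the wrist and scene cameras instead. A before-and-after comparison of the top view showed changes only around the arm and its shadow.

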